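# Grease the drive's pillow-block bearing with the push-type gun

### The job

Grease the bearing of the belt drive: pull the red dust cap off its slanting grease nipple and leave it in the steel parts tray, then take the yellow push-type grease gun out of its wooden block and press its coupler squarely onto the nipple until it snaps on. Keep pushing in line with the nipple until the gun's spring is almost fully pressed in, and finish like that, still gripping the gun and holding it against its spring. Do not ram the nipple, and leave the other things on the bench where they are.

Things in the scene. Friction and masses are not known exactly. Their poses are not given: they have to be found in the camera images.
- drive_unit: Belt drive on a 160 x 310 x 12 mm steel plate, fixed: blue motor, gearbox (top 88 mm above the bench), green pillow-block bearing and black V-pulley (68 mm across) on one shaft. Origin: on the bench under the bearing's middle. y along the shaft (plate from y = -215, motor, to +95; pulley 68 to 90), z up. Shaft 48.5 mm above the bench; bearing housing: a dome of radius 34.5 mm about it, 34 mm wide.
- grease_nipple: Brass grease nipple on the green housing, rigid, leaning 30 degrees from vertical to the drive's -x side (roughly towards the robot). Origin: centre of its ball head (10 mm across), 96 mm above the bench. z: its axis, out of the bearing; y parallel to the shaft. Below the ball's centre: 6 mm neck, 10 mm collar from 9 to 14 mm, 12.6 mm hexagon to 20 mm, then the housing.
- dust_cap: Red plastic dust cap over the nipple, closed at the top, 17 mm across (ribs 18), 22 mm long, 12 g, a loose fit: slides off along the nipple's axis in 17 mm. Origin: the ball's centre while it is on; z along its axis to the closed end (10 mm above the origin; open rim 12 mm below, 8 mm clear of the housing). Seize it along the nipple's axis, fingers either side along the shaft.
- parts_tray: Open stainless tray for small parts, fixed, 110 x 150 mm (x, y) and 28 mm high, walls and floor 3 mm. Origin: centre of its underside. It stands to one side of the drive, the gun's block to the other; which is where varies.
- gun_block: Wooden block, fixed, 100 x 90 x 85 mm, with a 31 mm hole through the middle in which the gun is parked; short hex keys (up to 22 mm above the block) along its +x edge, 43 mm from the middle. Origin: centre of its underside.
- grease_gun: Push-type grease gun, 0.3 kg, round about its axis, upright in the block, shoulder on the block's top. Origin: centre of the shoulder's underside; z along the axis, away from the nozzle. Dark shoulder 42 mm across to 8 mm, yellow barrel 30 mm across to 76 mm (grip here from above, 60 N or more), black cap 32 mm across to 85 mm. The nozzle reaches 75 mm below: lift over 80 mm to clear the block.
- gun_nozzle (a joint): How far the nozzle is pushed into the gun's barrel: 0 spring out, 0.012 fully in (m). The spring starts to give at 5 N and takes 15 N at the end of its 12 mm stroke, where there is a hard stop; it springs back when let off. The coupler snaps on at about 7 N along the axis.
- coupler_mouth (a point): Centre of the open mouth of the brass coupler at the end of the nozzle, 75 mm below the gun's origin with the spring out. The mouth is a funnel 17 mm wide narrowing in 5 mm to a 12 mm bore; the coupler is 22 mm across outside. z along the gun's axis, away from the mouth.
- coupler_seat (a point): Point inside the coupler, on its axis, 11 mm in from the mouth (64 mm below the gun's origin with the spring out), where the centre of the nipple's ball lies once four sprung jaws have snapped behind it. z as for the mouth.
- lens_a: Black camera lens, 48 mm across, 70 mm high, loose, standing on the bench in front of the drive: leave it. Origin: centre of its underside.
- lens_b: Black camera lens, 43 mm across, 63 mm high, loose, standing on the bench in front of the drive: leave it. Origin: centre of its underside.
- lens_c: Black camera lens, 48 mm across, 70 mm high, on the black foam mat: leave it. Origin: centre of its underside.
- wrench: Steel open-end wrench, 160 mm long, lying on the bench to the right: leave it. Origin at its middle.
- grease_tin: Red tin, 70 mm across, 75 mm high, on the bench: leave it. Origin: centre of its underside.
- camera_bracket: Aluminium bracket with a green and black camera body, 150 mm long, on the foam mat: leave it. Origin: centre of its underside.
- screwdriver: Screwdriver with a blue handle, 180 mm long, on the foam mat: leave it. Origin at its middle.

How it is judged:
By the outcome, as a careful person would: the job done as asked, in the order asked, and still so for the second after the job is handed in, while the arm keeps its last pose, push and grip.
It also fails if it takes over 58 s, if anything falls off the work surface, if the arm or the gripper's body presses on something with over 40 N, if the wrist force passes 120 N, or if a joint passes its speed limit or range.

### The arm

A 7-joint arm with a two-finger parallel gripper is mounted at the origin on the work surface. World frame = base frame: x ahead of the robot, y to its left, z up, the work surface at z = 0. Lengths are in m, angles in rad, forces in N, time in s.
With the tool pointing down it reaches from about 0.35 to 0.9 m from the base axis. Payload 8.1 kg.
Tool frame: the origin (TCP) lies between the finger pads; the fingertips stand ahead of it and the grasp point (between the pads) is the TCP (arm.nose_length is the z of the fingertips in the tool frame, in m); z points along the fingers, y is the line along which they close (so a half turn about z gives the same grasp; the last joint's range is limited). The gripper opens to 92 mm and grips with 3 to 60 N. Pads are 19 mm wide; open, the fingers measure 130 mm over their backs; the gripper's body (75 mm by 190 mm) begins 47 mm behind the grasp point.
Start: joints at [1.005, 0.434, 0.025, 1.573, -0.012, 1.134, -0.075], TCP at [0.279, -0.559, 0.246] pointing down, gripper open.
Joint ranges: [-2.62, 2.62], [-0.44, 2.09], [-1.27, 1.32], [0.08, 2.57], [-1.32, 4.46], [0.12, 2], [-2.74, 2.74]. Speed limits (rad/s): [2.22, 2.22, 3.01, 3.01, 3.14, 3.14, 3.14].

### API

Orientations are given as a rotation vector (axis times angle).
In Python, from cell import sensors, optics, arm gives the robot as it stands.
- The arm moves only by the tool arm_command, never from a script. Its argument "deltas" is one flat list of numbers, 7 for each row, row after row: the turn, a rotation vector about the world's x, y, z as a fraction of full scale, then the shift along the world's x, y, z as a fraction of full scale, then the finger opening in mm, from 0 to 91.8. In form: [wx, wy, wz, dx, dy, dz, fingers, wx, wy, wz, dx, dy, dz, fingers, ...]. A call has 1 to 20 rows; each row is the pose to reach, as a shift and turn from the pose commanded when the call began; what a row does not reach only later rows make up. Full scale, the value 1, is 1 m for a shift and 90 degrees for a turn. A row lasts 1/10 s, in which the tool goes at most 50 mm and 8.59 degrees, less where a joint would pass 70% of its speed; a pose out of reach is approached as far as the arm can. A call with a number of a shift or a turn outside -1 to 1 is refused whole. A call with a gripper value outside its range is refused whole. The fingers move at their own pace and stop on an object; "force" is the grip in N (left out, the last holds). Time passes only in rows, so rows that repeat a pose let the fingers close. It gives the time, the measured TCP pose, the force, the opening and the grip force at its end, in the units of the state.
- sensors.observe(): the state, without advancing time (a new reading comes with each control period).
- optics.get_image(name): name is "side" or "top" or "wrist"; returns the picture (480x640x3 uint8, blue, green, red); there is no depth.
- optics.calibration(name): a dict with "camera_matrix" (3x3 intrinsics, pixels), "D" ([k1, k2, p1, p2, k3] as OpenCV has them; the pictures are not rectified), "rvec" (rotation vector, rad) and "tvec" (3), from world to camera coordinates, as OpenCV has them. Camera axes: x right, y down, z forward; pixel columns grow to the right and rows downward; lengths in m; the calibration is good to about 2 mm. A picture is of the moment at which its call begins: read the wrist's pose just before it. calibration takes no time and is no camera call; for the wrist camera it gives the pose at the moment of the call.
- arm.sign_off(): hands the job in; it is judged then, once.
The state is a dict: "clock": time; "joints": joint angles; "dq": joint speeds; "joint_efforts": joint torques, N m; "position": TCP position; "ee_rot": TCP orientation; "force": force on the tool from outside, world axes, zero at the start; "ft_torque": the same for the moment, N m; "width": opening from 0.0 (shut) to 1.0 (fully open); "gripper_force": force on a finger pad.
Only numpy, scipy, OpenCV 4.12 (cv2) and the standard library are available. Lean on these libraries where they do the work, as an engineer would, in place of code of your own. Each camera call takes 0.05 s, during which the arm holds its last target. There are 200 camera calls.

## Working session

There is one attempt and no reset: what is moved stays moved. The work goes in short steps, Python scripts to look and compute and a tool call to move; the robot and the scene stay as the last step left them, time stands still between calls to the robot, and variables do not carry over. Pictures are saved under pics/ and viewed, at most 10 in all, crops included, and the job is handed in when it is done.

Besides the shell and the picture viewer there is one more tool, called after ">>>" as name(argument=value, ...), one argument or row to a line, values as JSON. arm_command: Moves the arm, as the interface text tells. Its arguments: {"type":"object","properties":{"deltas":{"type":"array","items":{"type":"number"}},"force":{"type":"number"}},"required":["deltas"]}

```bash
ls; mkdir -p pics
python3 - <<'E'
from cell import sensors, optics, arm
import cv2
print(sensors.observe()); print(arm.nose_length)
for n in ("top","side"):
    cv2.imwrite(f"pics/{n}0.png",optics.get_image(n)); print(n,optics.calibration(n))
E
```

```text
pics
{'clock': 0.0, 'joints': array([ 1.00536949,  0.43521464,  0.02496716,  1.57409862, -0.01155182,
        1.13398242, -0.07508464]), 'dq': array([-2.84395720e-04,  1.96380708e-03,  1.09182489e-03,  1.68697379e-04,
       -8.22120575e-04,  8.43960967e-04, -9.39052569e-05]), 'joint_efforts': array([ 1.53402566e-04, -6.67867827e+01,  9.84875411e-01, -3.14457607e+01,
       -6.07028184e-02,  4.32703074e-02,  1.70242606e-04]), 'position': array([ 0.27877716, -0.55884894,  0.24494948]), 'ee_rot': array([-3.05643172e+00, -7.20155154e-01,  8.36617092e-04]), 'force': array([ 0.09179875, -0.65729089, -1.0498376 ]), 'ft_torque': array([ 0.00590591, -0.00801048, -0.05220227]), 'gripper_force': 0.0, 'width': 0.9989279775611893}
0.019
top {'camera_matrix': array([[525.63325719,   0.        , 313.32332953],
       [  0.        , 525.63325719, 237.69163206],
       [  0.        ,   0.        ,   1.        ]]), 'D': array([-0.0677516,  0.       ,  0.       ,  0.       ,  0.       ]), 'rvec': array([ 2.16424125, -2.10970255,  0.19850794]), 'tvec': array([-0.01001377,  0.57480809,  1.01773743])}
side {'camera_matrix': array([[455.36392254,   0.        , 318.9256686 ],
       [  0.        , 455.36392254, 237.82981288],
       [  0.        ,   0.        ,   1.        ]]), 'D': array([-0.00492989,  0.        ,  0.        ,  0.        ,  0.        ]), 'rvec': array([ 0.19111642, -2.71895752,  1.37455142]), 'tvec': array([0.5701731 , 0.11528487, 0.84746079])}
```

View pics/top0.png

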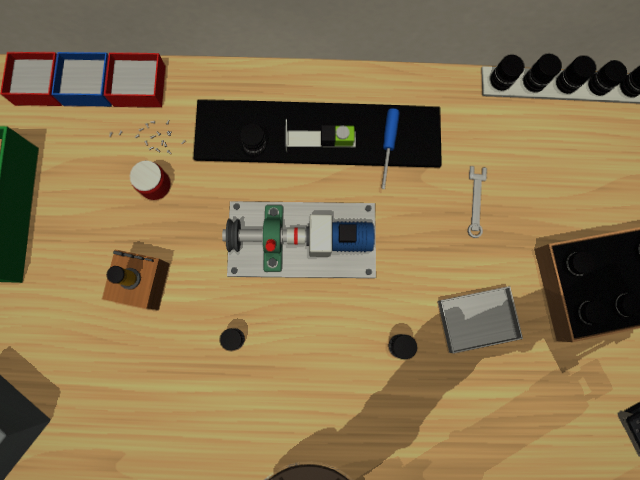

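View pics/side0.png

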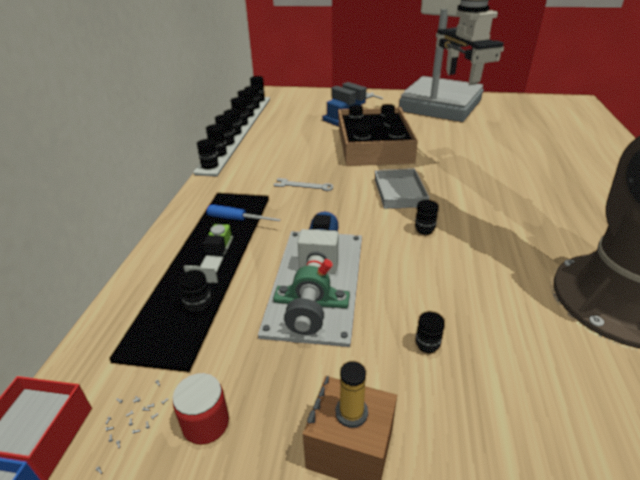

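The top view shows the cap at about (271,245), the gun's black cap at (117,275), the block at (136,280), the tray at (480,320) and the drive plate's corners from (230,203) to (376,277). The side view shows the cap at (325,267) and the gun's cap at (352,373). I'll enlarge both.

```bash
cat > h.py <<'E'
import numpy as np, cv2
from scipy.spatial.transform import Rotation as R
from cell import sensors, optics, arm
def ray(c,uv):
    n=cv2.undistortPoints(np.array([[uv]],float),c["camera_matrix"],c["D"])[0,0]
    M=cv2.Rodrigues(c["rvec"])[0]
    return -M.T@c["tvec"], M.T@np.array([n[0],n[1],1.])
def atz(c,uv,z):
    o,d=ray(c,uv); return o+d*(z-o[2])/d[2]
def tri(obs):
    A=np.zeros((3,3));b=np.zeros(3)
    for c,uv in obs:
        o,d=ray(c,uv); d/=np.linalg.norm(d); P=np.eye(3)-np.outer(d,d); A+=P;b+=P@o
    p=np.linalg.solve(A,b)
    return p,[np.linalg.norm(np.cross(p-ray(c,uv)[0],ray(c,uv)[1]/np.linalg.norm(ray(c,uv)[1]))) for c,uv in obs]
def proj(c,p):
    return cv2.projectPoints(np.array(p,float).reshape(-1,1,3),c["rvec"],c["tvec"],c["camera_matrix"],c["D"])[0][:,0]
E
python3 - <<'E'
import cv2,numpy as np
t=cv2.imread("pics/top0.png");s=cv2.imread("pics/side0.png")
f=lambda im,x,y,w,h,k:cv2.resize(im[y:y+h,x:x+w],None,fx=k,fy=k,interpolation=cv2.INTER_CUBIC)
a=np.vstack([np.hstack([f(t,220,195,160,90,2.5),f(t,95,240,80,75,5)[:225]]) ]) if 0 else None
m=np.zeros((600,800,3),np.uint8)
m[:270,:480]=f(t,220,195,160,90,3)
m[:300,480:800]=f(t,95,240,80,75,4)
m[300:,:400]=f(s,260,220,100,75,4)
m[300:,400:]=f(s,300,360,100,75,4)
cv2.imwrite("pics/m1.png",m)
E
```

```text
(no output)
```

View pics/m1.png

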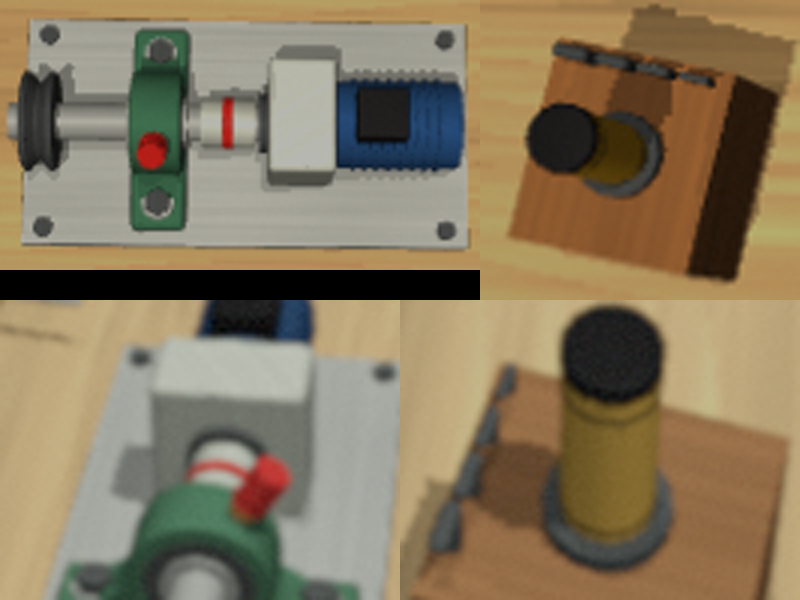

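Enlarged: plate corners at about (230,201), (375,202), (376,277) and (227,276). The cap's tip is at top (270,245.5) and side (328,263.5). The gun cap's top is at top (115.5,274.2) and side (352.6,369.6).

Run:
```python
from h import *
np.set_printoptions(precision=4,suppress=True)
T=optics.calibration("top");S=optics.calibration("side")
c=[atz(T,u,.012) for u in [(229.7,200.7),(374.7,202),(375.3,277),(227,275.7)]]
print("plate",c,[np.linalg.norm(c[i]-c[(i+1)%4]) for i in range(4)])
yd=(c[0]+c[3]-c[1]-c[2])[:2]; yd/=np.linalg.norm(yd); psi=np.arctan2(-yd[0],yd[1]); print("yaw",np.degrees(psi))
m=sum(c)/4; Rz=R.from_euler('z',psi).as_matrix()
o=m-Rz@[0,-.060,0]+0; o=m+Rz@[0,.060,0]; o[2]=0; print("origin from plate",o)
# nipple ball rel: axis (-sin30,0,cos30) through shaft axis at z .0485; ball at .096
r=(.096-.0485)/np.cos(np.pi/6); print("ball pred", o+Rz@[-r*.5,0,.096],"tip", o+Rz@[-(r+.01)*.5,0,.0485+(r+.01)*.866])
print("tip tri",tri([(T,(270,245.5)),(S,(328,263.5))]))
print("gun top",tri([(T,(115.5,274.2)),(S,(352.6,369.6))]), atz(T,(115.5,274.2),.17))
tc=[atz(T,u,.028) for u in [(438,299),(511,287),(522,341),(446,353)]]
print("tray",tc,sum(tc)/4)
b=[atz(T,u,.085) for u in [(115,250.5),(154.5,258),(147,308),(103,299)]]; print("block",b,sum(b)/4)
for u in [(232,338),(403,346)]: print("lens",atz(T,u,.067))
print("shoulder",atz(T,(250.7,0) if 0 else (95+(620-480)/4-.4,240+155/4-.4),.093))
```

```text
plate [array([0.6566, 0.1842, 0.012 ]), array([ 0.6623, -0.1249,  0.012 ]), array([ 0.5018, -0.1268,  0.012 ]), array([0.4965, 0.1815, 0.012 ])] [np.float64(0.30911407722960793), np.float64(0.16047929917413428), np.float64(0.3084129846504454), np.float64(0.16006075454467478)]
yaw 1.0213458534780453
origin from plate [0.5782 0.0885 0.    ]
ball pred [0.5508 0.088  0.096 ] tip [0.5458 0.0879 0.1047]
tip tri (array([0.5466, 0.088 , 0.1039]), [np.float64(0.0014108754979239352), np.float64(0.0014108754979241145)])
gun top (array([0.4785, 0.3568, 0.1713]), [np.float64(0.0003491486242587011), np.float64(0.0003491486242586491)]) [0.4783 0.3573 0.17  ]
tray [array([ 0.4581, -0.254 ,  0.028 ]), array([ 0.486 , -0.4076,  0.028 ]), array([ 0.3759, -0.427 ,  0.028 ]), array([ 0.3496, -0.2691,  0.028 ])] [ 0.4174 -0.3394  0.028 ]
block [array([0.5328, 0.3935, 0.085 ]), array([0.5202, 0.3142, 0.085 ]), array([0.4229, 0.3217, 0.085 ]), array([0.4374, 0.409 , 0.085 ])] [0.4783 0.3596 0.085 ]
lens [0.3705 0.1575 0.067 ]
lens [ 0.3631 -0.1745  0.067 ]
shoulder [0.4783 0.3573 0.093 ]
```

```bash
cat >> h.py <<'E'
PSI=np.radians(1.0); RZ=R.from_euler('z',PSI).as_matrix()
D=RZ@[-.5,0,np.sqrt(.75)]; BALL=np.array([.5510,.0880,.0960])
Y=RZ@[0,-1.,0]; RT=R.from_matrix(np.c_[np.cross(Y,-D),Y,-D])      # tilted tool
RD=R.from_matrix(np.c_[[1,0,0],[0,-1,0],[0,0,-1]])                # straight down
def delta(p,r,p0=None,r0=None):
    s=sensors.observe(); p0=s["position"] if p0 is None else p0; r0=R.from_rotvec(s["ee_rot"]) if r0 is None else r0
    return np.round(np.r_[(r*r0.inv()).as_rotvec()/(np.pi/2),np.array(p)-p0],4)
E
python3 - <<'E'
from h import *
print(delta(BALL+.12*D,RT))
E
```

```text
[ 0.0791 -0.3267 -0.2772  0.2122  0.6458 -0.0451]
```

>>> arm_command(
  deltas=[0.0791,-0.3267,-0.2772,0.212,0.646,-0.045,45,0.0791,-0.3267,-0.2772,0.212,0.646,-0.045,45,0.0791,-0.3267,-0.2772,0.212,0.646,-0.045,45,0.0791,-0.3267,-0.2772,0.212,0.646,-0.045,45,0.0791,-0.3267,-0.2772,0.212,0.646,-0.045,45,0.0791,-0.3267,-0.2772,0.212,0.646,-0.045,45,0.0791,-0.3267,-0.2772,0.212,0.646,-0.045,45,0.0791,-0.3267,-0.2772,0.212,0.646,-0.045,45,0.0791,-0.3267,-0.2772,0.212,0.646,-0.045,45,0.0791,-0.3267,-0.2772,0.212,0.646,-0.045,45,0.0791,-0.3267,-0.2772,0.212,0.646,-0.045,45,0.0791,-0.3267,-0.2772,0.212,0.646,-0.045,45,0.0791,-0.3267,-0.2772,0.212,0.646,-0.045,45,0.0791,-0.3267,-0.2772,0.212,0.646,-0.045,45,0.0791,-0.3267,-0.2772,0.212,0.646,-0.045,45,0.0791,-0.3267,-0.2772,0.212,0.646,-0.045,45,0.0791,-0.3267,-0.2772,0.212,0.646,-0.045,45,0.0791,-0.3267,-0.2772,0.212,0.646,-0.045,45],
)

```text
clock: 1.9
position: [0.4832, 0.0659, 0.1998]
ee_rot: [-3.036, -0.023, -0.803]
force: [0.1, -0.4, -0.6]
width: 0.488
gripper_force: 0.0
```

Run:
```python
from h import *
s=sensors.observe(); print(s["clock"],s["position"],s["joints"],s["width"],s["force"]); print(delta(BALL+.12*D,RT))
W=optics.calibration("wrist"); cv2.imwrite("pics/w1.png",optics.get_image("wrist"))
print(proj(W,[BALL+.01*D,BALL-.012*D,BALL+.12*D]))
print(W)
import pickle; pickle.dump(W,open("w1.pkl","wb"))
```

```text
1.9 [0.48322632 0.06590443 0.19981804] [ 0.18624573  0.10274779 -0.5855738   2.3346356   0.81409714  0.3297678
 -2.66496779] 0.48766023377697715 [ 0.14017507 -0.39381142 -0.61567169]
[ 0.0018 -0.0042  0.0017  0.0078  0.021   0.0001]
[[282.21467037 231.12768889]
 [284.42270242 222.88169494]
 [262.56389556 304.95730078]]
{'camera_matrix': array([[383.04916303,   0.        , 313.35712452],
       [  0.        , 383.04916303, 241.19873974],
       [  0.        ,   0.        ,   1.        ]]), 'D': array([-0.07870062,  0.        ,  0.        ,  0.        ,  0.        ]), 'rvec': array([ 2.12474443, -2.09105276,  0.22908964]), 'tvec': array([0.05766076, 0.55015747, 0.24836373])}
```

View pics/w1.png

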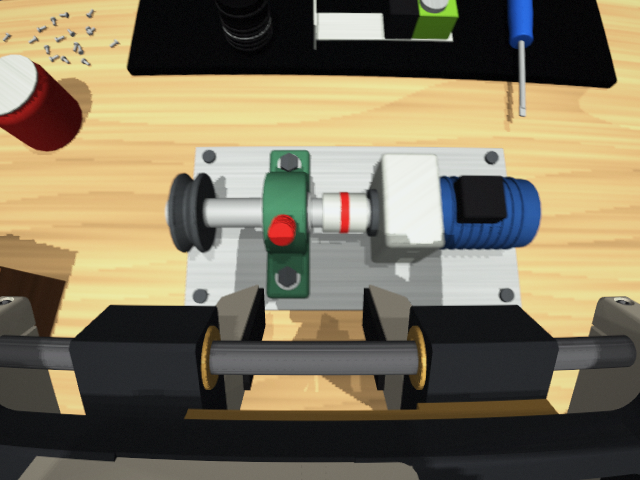

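The wrist view shows the cap centred at about (282,231), where the prediction puts it. Joint 7 is close to its limit, so I'll use the half-turned grasp.

>>> arm_command(
  deltas=[-0.1,0,0.173,0.008,0.021,0,45,-0.2,0,0.346,0.008,0.021,0,45,-0.3,0,0.52,0.008,0.021,0,45,-0.4,0,0.693,0.008,0.021,0,45,-0.5,0,0.866,0.008,0.021,0,45,-0.5,0,0.866,0.008,0.021,0,45,-0.5,0,0.866,0.008,0.021,0,45,-0.5,0,0.866,0.008,0.021,0,45,-0.5,0,0.866,0.008,0.021,0,45,-0.5,0,0.866,0.008,0.021,0,45,-0.5,0,0.866,0.008,0.021,0,45],
)

```text
clock: 3.05
position: [0.4911, 0.087, 0.1999]
ee_rot: [1.908, 1.946, 0.496]
force: [-0.1, -0.6, -1.1]
width: 0.491
gripper_force: 0.0
```

>>> arm_command(
  deltas=[-0.1,0,0.173,0,0,0,45,-0.2,0,0.346,0,0,0,45,-0.3,0,0.52,0,0,0,45,-0.4,0,0.693,0,0,0,45,-0.5,0,0.866,0,0,0,45,-0.5,0,0.866,0,0,0,45,-0.5,0,0.866,0,0,0,45,-0.5,0,0.866,0,0,0,45,-0.5,0,0.866,0,0,0,45,-0.5,0,0.866,0,0,0,45,-0.5,0,0.866,0,0,0,45],
)

```text
clock: 4.15
position: [0.4911, 0.0869, 0.1999]
ee_rot: [-0.026, 2.612, -0.017]
force: [-0.1, 0.3, -0.8]
width: 0.492
gripper_force: 0.0
```

```bash
sed -i 's/^Y=RZ@\[0,-1.,0\]/Y=RZ@[0,1.,0]/; s/^RD=.*/RD=R.from_matrix(np.c_[[-1,0,0],[0,1,0],[0,0,-1]])/' h.py
python3 - <<'E'
from h import *
s=sensors.observe(); print(s["clock"],s["position"],s["joints"],s["width"],s["force"]); print(delta(BALL+.12*D,RT))
W=optics.calibration("wrist"); im=optics.get_image("wrist")
p=proj(W,[BALL+.01*D,BALL-.012*D,BALL+.12*D]); print(p)
cv2.imwrite("pics/w2.png",im)
M=cv2.Rodrigues(W["rvec"])[0]; print("cam",-M.T@W["tvec"])
h=cv2.cvtColor(im,cv2.COLOR_BGR2HSV); m=((h[...,0]<6)|(h[...,0]>174))&(h[...,1]>150)&(h[...,2]>60)
n,l,st,ce=cv2.connectedComponentsWithStats(m.astype(np.uint8)); print([(list(a),list(b)) for a,b in zip(st,ce) if 60<a[4]<5000])
E
```

```text
4.15 [0.49105863 0.08694853 0.19986597] [ 0.48334135  0.2015458  -1.00715337  2.29767482  1.0688598   0.47031284
  0.20202533] 0.49232027072663753 [-0.08816678  0.32834551 -0.76057497]
[ 0.0109  0.0039  0.0015 -0.      0.      0.0001]
[[315.86317171 246.27822268]
 [316.14079878 236.93436669]
 [313.36344069 330.03194419]]
cam [0.3503626  0.0860606  0.27901653]
[([np.int32(253), np.int32(199), np.int32(11), np.int32(41), np.int32(353)], [np.float64(257.60906515580734), np.float64(218.90084985835693)]), ([np.int32(304), np.int32(223), np.int32(26), np.int32(32), np.int32(690)], [np.float64(316.5768115942029), np.float64(238.5695652173913)]), ([np.int32(509), np.int32(248), np.int32(83), np.int32(71), np.int32(3740)], [np.float64(546.2949197860962), np.float64(280.5355614973262)]), ([np.int32(548), np.int32(370), np.int32(20), np.int32(22), np.int32(212)], [np.float64(557.0990566037735), np.float64(378.2830188679245)])]
```

View pics/w2.png

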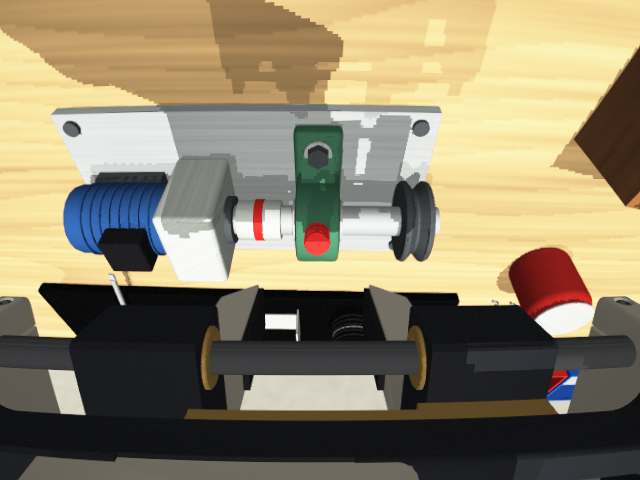

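The cap now spans u 304–330, v 223–255, so its tip is at about (317,243.5), within 2 mm of the prediction. I'll descend along the axis.

>>> arm_command(
  deltas=[0,0.004,0,0.02,0.0005,-0.0346,45,0,0.004,0,0.035,0.001,-0.0606,45,0,0.004,0,0.045,0.001,-0.078,45,0,0.004,0,0.052,0.0015,-0.09,45,0,0.004,0,0.0575,0.0015,-0.0996,45,0,0.004,0,0.0575,0.0015,-0.0996,45],
  force=10,
)

```text
clock: 4.8
position: [0.5486, 0.0885, 0.099]
ee_rot: [-0.016, 2.62, -0.014]
force: [0.1, -0.4, -0.4]
width: 0.492
gripper_force: 0.0
```

Run:
```python
from h import *
s=sensors.observe(); print(s["clock"],s["position"],s["joints"],s["width"],s["force"]); print(delta(BALL+.005*D,RT))
W=optics.calibration("wrist"); im=optics.get_image("wrist"); cv2.imwrite("pics/w3.png",cv2.resize(im[140:440,160:480],None,fx=2,fy=2))
print(proj(W,[BALL+.01*D,BALL-.012*D,BALL+.005*D]))
```

```text
4.8 [0.54856519 0.08848749 0.09898474] [ 0.2692953   0.49785716 -0.81756986  2.29015063  1.64271954  0.55440087
 -0.3131416 ] 0.4918576764537105 [ 0.13240006 -0.43486534 -0.4479317 ]
[ 0.0084 -0.0014  0.0056 -0.0001 -0.0005  0.0013]
[[311.85563786 339.28036981]
 [312.78470906 313.2417819 ]
 [312.0882356  332.76548097]]
```

View pics/w3.png

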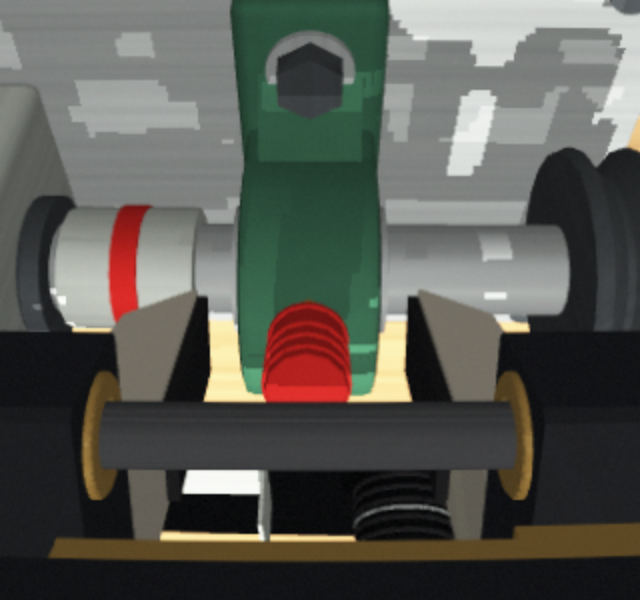

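The cap sits midway between the fingers: cap centre at u = 307 in the crop, finger faces at 208 and 407. I'll close on it.

>>> arm_command(
  deltas=[0,0,0,0,0,0,10,0,0,0,0,0,0,10,0,0,0,0,0,0,10,0,0,0,0,0,0,10,0,0,0,0,0,0,10,0,0,0,0,0,0,10],
  force=12,
)

```text
clock: 5.45
position: [0.549, 0.0887, 0.1008]
ee_rot: [-0.018, 2.617, -0.015]
force: [-0.4, -0.1, 2.5]
width: 0.178
gripper_force: 12.0
```

>>> arm_command(
  deltas=[0,0,0,-0.005,0,0.0087,10,0,0,0,-0.01,0,0.0173,10,0,0,0,-0.02,0,0.0346,10,0,0,0,-0.035,-0.0005,0.0606,10,0,0,0,-0.05,-0.001,0.0866,10,0,0,0,-0.05,-0.001,0.0866,10],
)

```text
clock: 6.05
position: [0.4985, 0.0885, 0.1898]
ee_rot: [-0.019, 2.614, -0.015]
force: [1.0, -0.2, 0.0]
width: 0.177
gripper_force: 12.0
```

Run:
```python
from h import *
s=sensors.observe(); print(s["clock"],s["position"],s["joints"],s["width"],s["force"])
W=optics.calibration("wrist"); im=optics.get_image("wrist"); 
t=optics.get_image("top"); S=optics.get_image("side")
f=lambda im,x,y,w,h,k:cv2.resize(im[y:y+h,x:x+w],None,fx=k,fy=k,interpolation=cv2.INTER_CUBIC)
m=np.zeros((600,800,3),np.uint8); m[:480,:480]=f(im,240,160,160,160,3); m[:320,480:]=f(t,240,220,80,80,4)[:,:320]
m[320:,480:]=f(S,280,220,80,70,4)
cv2.imwrite("pics/m2.png",m); print(proj(W,[BALL,BALL-.014*D,BALL-.02*D]))
import pickle; pickle.dump((W,im),open("w4.pkl","wb"))
print(delta([.4174,-.3394,.20],RD))
```

```text
6.05 [0.49845286 0.08850236 0.18978667] [ 0.40088204  0.22292787 -0.92726687  2.29823819  1.12251955  0.46314874
  0.14153347] 0.17715620373154795 [ 0.98398689 -0.19699592  0.03691029]
[[313.70295237 245.74699745]
 [313.98731815 239.6384385 ]
 [314.10083126 237.19989028]]
[ 0.0075  0.3339 -0.0083 -0.0818 -0.4266  0.013 ]
```

View pics/m2.png

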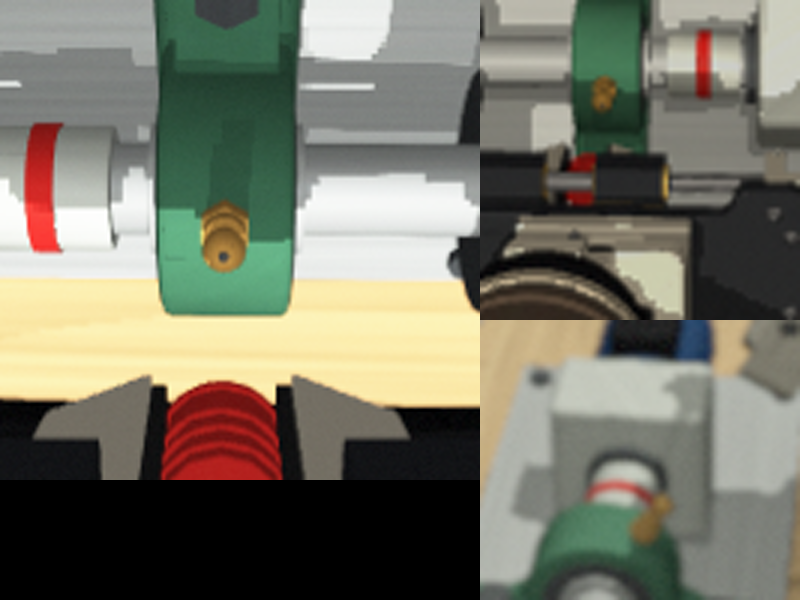

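Cap is out, held between the fingers. The bare ball is at wrist (314.3,242.3), top (270.1,245.4) and side (325.1,265.9). I'll fuse these.

Run:
```python
from h import *
import pickle
np.set_printoptions(precision=4,suppress=True)
W,_=pickle.load(open("w4.pkl","rb")); T=optics.calibration("top");S=optics.calibration("side")
o=[(W,(314.3,242.3)),(T,(270.1,245.4)),(S,(325.1,265.9))]
print(tri(o),tri(o[1:]),tri(o[:2]))
for c,u in o: print(atz(c,u,.096), proj(c,BALL))
```

```text
(array([0.5494, 0.088 , 0.0961]), [np.float64(0.0014405133407336163), np.float64(0.00037031732434904876), np.float64(0.001583964870131675)]) (array([0.5497, 0.0883, 0.0979]), [np.float64(0.0005804645527064863), np.float64(0.0005804645527064434)]) (array([0.5497, 0.0885, 0.094 ]), [np.float64(9.265490680555779e-05), np.float64(9.265490680555584e-05)])
[0.5475 0.0884 0.096 ] [[313.703 245.747]]
[0.5494 0.0884 0.096 ] [[270.3391 244.6032]]
[0.5507 0.0859 0.096 ] [[324.7391 266.6318]]
```

>>> arm_command(
  deltas=[0,0,0,0,0,0.02,10,0.0075,0.1,-0.008,0.0,-0.05,0.02,10,0.0075,0.334,-0.008,-0.08,-0.427,0.013,10,0.0075,0.334,-0.008,-0.08,-0.427,0.013,10,0.0075,0.334,-0.008,-0.08,-0.427,0.013,10,0.0075,0.334,-0.008,-0.08,-0.427,0.013,10,0.0075,0.334,-0.008,-0.08,-0.427,0.013,10,0.0075,0.334,-0.008,-0.08,-0.427,0.013,10,0.0075,0.334,-0.008,-0.08,-0.427,0.013,10,0.0075,0.334,-0.008,-0.08,-0.427,0.013,10,0.0075,0.334,-0.008,-0.08,-0.427,0.013,10,0.0075,0.334,-0.008,-0.08,-0.427,0.013,10,0.0075,0.334,-0.008,-0.08,-0.427,0.013,10,0.0075,0.334,-0.008,-0.08,-0.427,0.013,10],
)

```text
clock: 7.6
position: [0.4192, -0.338, 0.1993]
ee_rot: [0.004, -3.14, -0.003]
force: [0.2, -0.1, -0.9]
width: 0.178
gripper_force: 12.0
```

>>> arm_command(
  deltas=[0,0,0,0,0,-0.05,10,0,0,0,0,0,-0.1,10,0,0,0,0,0,-0.14,10,0,0,0,0,0,-0.16,10,0,0,0,0,0,-0.168,10,0,0,0,0,0,-0.173,10,0,0,0,0,0,-0.173,10,0,0,0,0,0,-0.173,25,0,0,0,0,0,-0.173,30,0,0,0,0,0,-0.173,34,0,0,0,0,0,-0.173,34],
)

```text
clock: 8.7
position: [0.419, -0.3395, 0.0276]
ee_rot: [0.001, -3.141, -0.001]
force: [1.0, 0.2, -0.0]
width: 0.369
gripper_force: 0.0
```

>>> arm_command(
  deltas=[0,0,0,0,0,0.01,34,0,0,0,0,0,0.03,34,0,0,0,0,0,0.07,50,0,0,0,0,0,0.12,60,0,0,0,0,0,0.17,60,0,0,0,0,0,0.22,60,0,0,0,0,0,0.24,60],
)

```text
clock: 9.4
position: [0.4207, -0.3389, 0.2728]
ee_rot: [-0.003, 3.137, -0.004]
force: [0.1, 0.3, -0.7]
width: 0.654
gripper_force: 0.0
```

Run:
```python
from h import *
s=sensors.observe(); print(s["clock"],s["position"],s["joints"],s["width"],s["force"])
W=optics.calibration("wrist");im=optics.get_image("wrist")
h=cv2.cvtColor(im,cv2.COLOR_BGR2HSV); m=((h[...,0]<6)|(h[...,0]>174))&(h[...,1]>150)&(h[...,2]>60)
n,l,st,ce=cv2.connectedComponentsWithStats(m.astype(np.uint8)); print([(atz(W,b,.014),a[4]) for a,b in zip(st,ce) if 60<a[4]<5000])
print(delta([.4783,.3570,.265],RD))
```

```text
9.4 [ 0.42066436 -0.33892794  0.27276089] [ 1.31996026  0.46361226 -1.04301564  1.68765961  0.42299463  1.23180309
  1.75269933] 0.6539329564342979 [ 0.06139756  0.2856526  -0.72907637]
[(array([ 0.41647281, -0.33911546,  0.014     ]), np.int32(277))]
[ 0.0024  0.0036 -0.0008  0.0571  0.6963 -0.009 ]
```

>>> arm_command(
  deltas=[0.0024,0.0036,0,0.057,0.696,-0.008,60,0.0024,0.0036,0,0.057,0.696,-0.008,60,0.0024,0.0036,0,0.057,0.696,-0.008,60,0.0024,0.0036,0,0.057,0.696,-0.008,60,0.0024,0.0036,0,0.057,0.696,-0.008,60,0.0024,0.0036,0,0.057,0.696,-0.008,60,0.0024,0.0036,0,0.057,0.696,-0.008,60,0.0024,0.0036,0,0.057,0.696,-0.008,60,0.0024,0.0036,0,0.057,0.696,-0.008,60,0.0024,0.0036,0,0.057,0.696,-0.008,60,0.0024,0.0036,0,0.057,0.696,-0.008,60,0.0024,0.0036,0,0.057,0.696,-0.008,60,0.0024,0.0036,0,0.057,0.696,-0.008,60,0.0024,0.0036,0,0.057,0.696,-0.008,60,0.0024,0.0036,0,0.057,0.696,-0.008,60,0.0024,0.0036,0,0.057,0.696,-0.008,60,0.0024,0.0036,0,0.057,0.696,-0.008,60,0.0024,0.0036,0,0.057,0.696,-0.008,60,0.0024,0.0036,0,0.057,0.696,-0.008,60],
)

```text
clock: 11.35
position: [0.4766, 0.3552, 0.2593]
ee_rot: [-0.002, -3.136, -0.007]
force: [0.3, -0.8, -0.1]
width: 0.653
gripper_force: 0.0
```

Run:
```python
from h import *
s=sensors.observe(); print(s["clock"],s["position"],s["joints"],s["width"],s["force"])
W=optics.calibration("wrist");im=optics.get_image("wrist"); cv2.imwrite("pics/w5.png",im)
G=np.array([.4783,.3570,.085]); print(proj(W,[G+[0,0,.085],G+[0,0,.008],s["position"]]))
print(delta(G+[0,0,.05],RD))
```

```text
11.35 [0.4765833  0.35521002 0.25932253] [-0.07924195  0.56608707 -1.00164081  1.57322832  0.48451634  1.27395472
  0.41522458] 0.6529853517023547 [ 0.27356077 -0.7742156  -0.14811761]
[[315.73015502 261.05303491]
 [314.78536558 229.38290363]
 [313.5721489  330.91192734]]
[-0.0028 -0.0037  0.0008  0.0018  0.0015 -0.1243]
```

View pics/w5.png

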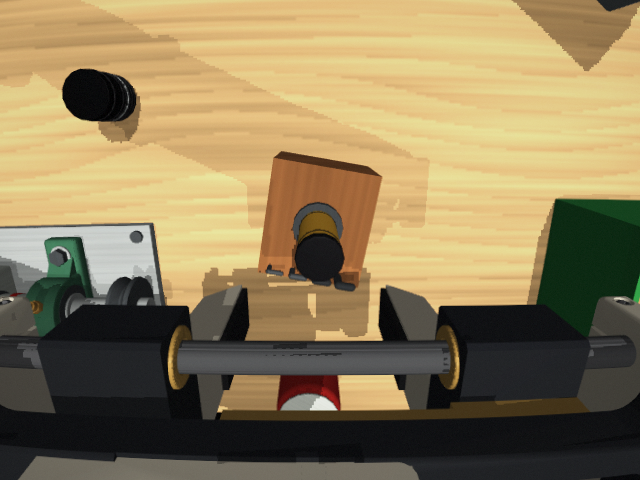

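The gun's cap is at (319.5,257.5), centred between fingers whose midpoint is u = 313.5. So the gun is about 3 mm further to +y, and its x shift matches the one seen at the ball. I'll descend.

>>> arm_command(
  deltas=[-0.0028,-0.0037,0.0008,0.0017,0.0033,0,60,-0.0028,-0.0037,0.0008,0.0017,0.0033,-0.03,60,-0.0028,-0.0037,0.0008,0.0017,0.0033,-0.06,60,-0.0028,-0.0037,0.0008,0.0017,0.0033,-0.09,60,-0.0028,-0.0037,0.0008,0.0017,0.0033,-0.11,60,-0.0028,-0.0037,0.0008,0.0017,0.0033,-0.12,60,-0.0028,-0.0037,0.0008,0.0017,0.0033,-0.1243,60,-0.0028,-0.0037,0.0008,0.0017,0.0033,-0.1243,60,-0.0028,-0.0037,0.0008,0.0017,0.0033,-0.1243,60],
)

```text
clock: 12.3
position: [0.4779, 0.3607, 0.1359]
ee_rot: [-0.003, 3.141, 0.002]
force: [0.6, -0.3, -1.2]
width: 0.651
gripper_force: 0.0
```

Run:
```python
from h import *
s=sensors.observe(); print(s["clock"],s["position"],s["width"],s["force"])
print(delta([.4783,.3585,.135],RD))
W=optics.calibration("wrist");im=optics.get_image("wrist"); cv2.imwrite("pics/w6.png",cv2.resize(im[160:460,160:480],None,fx=2,fy=2))
```

```text
12.3 [0.47792562 0.36068721 0.13591982] 0.6512249110029644 [ 0.59568861 -0.27308973 -1.19324344]
[-0.0009  0.0004 -0.0013  0.0004 -0.0022 -0.0009]
```

View pics/w6.png

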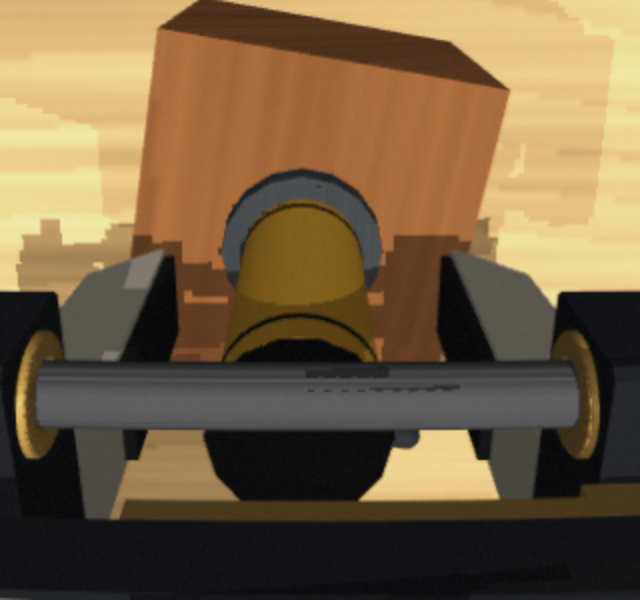

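The gun is 6 px (about 1.5 mm) left of the fingers' midpoint. I'll nudge and grip.

>>> arm_command(
  deltas=[-0.0009,0.0004,-0.001,0.0004,-0.0015,-0.0009,60,-0.0009,0.0004,-0.001,0.0004,-0.0015,-0.0009,25,-0.0009,0.0004,-0.001,0.0004,-0.0015,-0.0009,25,-0.0009,0.0004,-0.001,0.0004,-0.0015,-0.0009,25,-0.0009,0.0004,-0.001,0.0004,-0.0015,-0.0009,25,-0.0009,0.0004,-0.001,0.0004,-0.0015,-0.0009,25,-0.0009,0.0004,-0.001,0.0004,-0.0015,-0.0009,25,-0.0009,0.0004,-0.001,0.0004,-0.0015,-0.0009,25],
  force=60,
)

```text
clock: 13.15
position: [0.4779, 0.3588, 0.134]
ee_rot: [0.001, -3.14, 0.001]
force: [0.4, 1.4, 0.6]
width: 0.317
gripper_force: 60.0
```

Run:
```python
from h import *
s=sensors.observe(); print(s["clock"],s["position"],s["width"],s["force"],s["ft_torque"],s["gripper_force"])
print(delta([.4783,.3585,.135],RD))
```

```text
13.15 [0.47793413 0.35878099 0.1339533 ] 0.3170598557694601 [0.4450872  1.35093141 0.61681794] [ 0.32844259 -0.19468037  0.01983986] 59.97253954410553
[ 0.0004 -0.0008 -0.0003  0.0004 -0.0003  0.001 ]
```

>>> arm_command(
  deltas=[0,0,0,0,0,0.01,25,0,0,0,0,0,0.03,25,0,0,0,0,0,0.07,25,0,0,0,0,0,0.11,25,0,0,0,0,0,0.14,25,0,0,0,0,0,0.14,25,0,0,0,0,0,0.14,25],
)

```text
clock: 13.85
position: [0.4779, 0.3583, 0.2742]
ee_rot: [0.0, -3.141, 0.002]
force: [0.7, -0.2, -3.5]
width: 0.318
gripper_force: 60.0
```

```bash
cat >> h.py <<'E'
BALL=np.array([.5494,.0883,.0960]); E=.0004*RZ@[np.sqrt(.75),0,.5]
E
python3 - <<'E'
from h import *
s=sensors.observe(); print(s["clock"],s["position"],s["width"],s["force"],s["joints"])
print(delta(BALL+.2*D-E,RT))
E
```

```text
13.85 [0.47791925 0.35827862 0.27419299] 0.31802334186743775 [ 0.72170871 -0.22264934 -3.53107356] [-0.0890791   0.55710003 -1.00234138  1.54517211  0.48009546  1.30633572
  0.42030205]
[ 0.0038 -0.3337  0.0109 -0.0289 -0.2717 -0.0052]
```

>>> arm_command(
  deltas=[0,-0.03,0,-0.003,-0.03,-0.0,25,0,-0.07,0.002,-0.006,-0.06,-0.001,25,0,-0.11,0.004,-0.01,-0.09,-0.002,25,0.001,-0.15,0.005,-0.013,-0.12,-0.003,25,0.002,-0.19,0.006,-0.016,-0.15,-0.003,25,0.002,-0.23,0.008,-0.02,-0.18,-0.004,25,0.003,-0.27,0.009,-0.023,-0.21,-0.004,25,0.003,-0.3,0.01,-0.026,-0.24,-0.005,25,0.0038,-0.32,0.0109,-0.028,-0.26,-0.005,25,0.0038,-0.3337,0.0109,-0.0289,-0.2717,-0.0052,25,0.0038,-0.3337,0.0109,-0.0289,-0.2717,-0.0052,25,0.0038,-0.3337,0.0109,-0.0289,-0.2717,-0.0052,25,0.0038,-0.3337,0.0109,-0.0289,-0.2717,-0.0052,25,0.0038,-0.3337,0.0109,-0.0289,-0.2717,-0.0052,25],
)

```text
clock: 15.25
position: [0.4491, 0.0878, 0.2686]
ee_rot: [-0.025, 2.619, 0.008]
force: [0.3, 0.7, -3.6]
width: 0.321
gripper_force: 60.0
```

Run:
```python
from h import *
s=sensors.observe(); print(s["clock"],s["position"],s["width"],s["force"],s["joints"])
print(delta(BALL+.2*D-E,RT)); print(delta(BALL+.145*D-E,RT))
```

```text
15.25 [0.44913332 0.08781587 0.26855185] 0.32102725824037065 [ 0.26773583  0.70480496 -3.63696788] [ 0.62882662 -0.08388049 -0.98466947  2.26035056  0.23962266  0.44530565
  1.02674467]
[-0.0006 -0.0009 -0.0011 -0.0001 -0.0013  0.0005]
[-0.0006 -0.0009 -0.0011  0.0274 -0.0008 -0.0472]
```

>>> arm_command(
  deltas=[-0.0006,-0.0009,-0.0011,0.01,-0.001,-0.0172,25,-0.0006,-0.0009,-0.0011,0.02,-0.001,-0.0345,25,-0.0006,-0.0009,-0.0011,0.0274,-0.0008,-0.0472,25,-0.0006,-0.0009,-0.0011,0.0274,-0.0008,-0.0472,25,-0.0006,-0.0009,-0.0011,0.0274,-0.0008,-0.0472,25],
)

```text
clock: 15.75
position: [0.4761, 0.0872, 0.2213]
ee_rot: [-0.023, 2.619, 0.007]
force: [-0.3, 1.2, -3.1]
width: 0.322
gripper_force: 60.0
```

Run:
```python
from h import *
s=sensors.observe(); print(s["clock"],s["position"],s["force"])
print(delta(BALL+.145*D-E,RT))
Wc=optics.calibration("wrist");im=optics.get_image("wrist")
S=optics.get_image("side"); T=optics.get_image("top")
f=lambda im,x,y,w,h,k:cv2.resize(im[y:y+h,x:x+w],None,fx=k,fy=k,interpolation=cv2.INTER_CUBIC)
m=np.zeros((600,800,3),np.uint8); m[:480,:480]=f(im,240,160,160,160,3)
m[:280,480:]=f(S,300,210,80,70,4); m[280:,480:]=f(T,230,220,80,80,4)
cv2.imwrite("pics/m3.png",m)
g=s["position"]+E; mo=g-.124*D
for n,c in (("w",Wc),("s",optics.calibration("side")),("t",optics.calibration("top"))): print(n,proj(c,[BALL,mo,g]))
import pickle; pickle.dump((Wc,im,S),open("w7.pkl","wb"))
```

```text
15.75 [0.47611302 0.08716827 0.22132523] [-0.33742664  1.16283979 -3.06764892]
[-0.0004 -0.0006 -0.0004  0.0005 -0.0001  0.    ]
w [[312.9526555  234.21461215]
 [313.16604869 241.82425493]
 [313.41092315 330.91445377]]
s [[325.62217624 266.81462752]
 [331.78453428 259.19881479]
 [370.79627263 208.36769152]]
t [[270.15263416 245.41538282]
 [269.32596426 249.61429005]
 [264.24297005 276.64066708]]
```

View pics/m3.png

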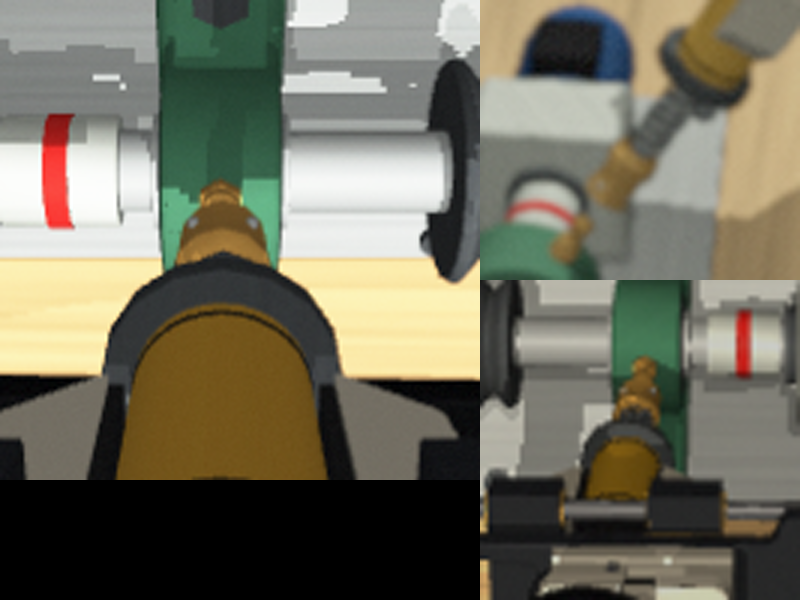

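The wrist crop shows coupler and nipple aligned at u ≈ 222. In the side crop the coupler mouth is at about (602,192) and the ball at (577,229), and perpendicular alignment there needs numbers. I'll measure row-wise centres along the predicted axis.

Run:
```python
from h import *
import pickle
Wc,im,S=pickle.load(open("w7.pkl","rb"))
C=optics.calibration("side")
# resample so that rows = mm along D from the ball, columns = mm perpendicular (world direction e) in the nipple's plane
e=RZ@[np.sqrt(.75),0,.5]; ss=np.arange(-20,75,1.5); tt=np.arange(-22,22.1,.5)
P=np.array([[BALL+D*a/1000+e*b/1000 for b in tt] for a in ss])
uv=proj(C,P.reshape(-1,3)).reshape(len(ss),len(tt),2).astype(np.float32)
I=cv2.remap(S,uv[...,0],uv[...,1],cv2.INTER_CUBIC); h=cv2.cvtColor(I,cv2.COLOR_BGR2HSV).astype(int)
m=(h[...,0]>8)&(h[...,0]<24)&(h[...,1]>115)
for a,r in zip(ss,m):
    x=tt[r]; 
    if len(x)>2: print(a, "min %.1f max %.1f mean %.1f n %d"%(x.min(),x.max(),x.mean(),len(x)))
```

```text
-20.0 min -3.0 max 4.0 mean 0.5 n 15
-18.5 min -3.5 max 5.0 mean 0.8 n 18
-17.0 min -4.0 max 6.0 mean 1.0 n 21
-15.5 min -3.5 max 6.0 mean 1.2 n 20
-14.0 min -3.5 max 6.0 mean 1.2 n 20
-12.5 min -3.0 max 6.0 mean 1.5 n 19
-11.0 min -2.5 max 5.5 mean 1.5 n 17
-9.5 min -2.0 max 5.0 mean 1.5 n 15
-8.0 min -1.0 max 4.5 mean 1.8 n 12
-6.5 min -0.5 max 4.0 mean 1.8 n 10
-5.0 min -0.5 max 3.5 mean 1.5 n 9
-3.5 min 0.0 max 3.5 mean 1.8 n 8
-2.0 min -1.0 max 4.5 mean 1.8 n 12
-0.5 min -1.0 max 6.0 mean 2.5 n 15
1.0 min -1.5 max 6.0 mean 2.2 n 16
2.5 min -1.0 max 7.0 mean 3.0 n 17
4.0 min 0.0 max 5.0 mean 2.5 n 11
19.0 min -5.5 max 4.0 mean -0.8 n 20
20.5 min -6.5 max 5.0 mean -0.8 n 24
22.0 min -6.5 max 4.0 mean -1.2 n 22
23.5 min -6.0 max 3.0 mean -1.5 n 19
25.0 min -5.0 max 3.0 mean -1.0 n 17
26.5 min -5.5 max 4.0 mean -0.8 n 20
28.0 min -5.5 max 9.5 mean 0.9 n 25
29.5 min -5.5 max 9.5 mean 2.0 n 31
31.0 min -5.5 max 9.5 mean 2.0 n 31
32.5 min -5.0 max 9.0 mean 2.0 n 29
34.0 min -5.0 max 9.0 mean 2.0 n 29
35.5 min -5.0 max 9.0 mean 2.0 n 29
37.0 min -5.5 max 9.0 mean 1.8 n 30
38.5 min -6.0 max 9.0 mean 1.5 n 31
40.0 min -6.5 max 9.5 mean 1.5 n 33
41.5 min -7.0 max 9.5 mean 1.2 n 34
43.0 min -7.0 max 10.0 mean 1.5 n 35
44.5 min -7.0 max 10.5 mean 1.8 n 36
46.0 min -6.5 max 10.0 mean 1.8 n 34
47.5 min -6.5 max 10.5 mean 3.1 n 24
49.0 min 5.0 max 10.0 mean 7.5 n 11
50.5 min 6.5 max 9.5 mean 8.0 n 7
52.0 min 8.0 max 9.0 mean 8.5 n 3
```

Run:
```python
from h import *
import pickle
Wc,im,S=pickle.load(open("w7.pkl","rb"))
C=optics.calibration("side")
e=RZ@[np.sqrt(.75),0,.5]; tt=np.arange(-24,24.1,2); ss=[-16,-12,-6,-2,0,2,16,18,20,24,28,32,36,40,44,50,56,62,66,68,76,84]
P=np.array([[BALL+D*a/1000+e*b/1000 for b in tt] for a in ss])
uv=proj(C,P.reshape(-1,3)).reshape(len(ss),len(tt),2).astype(np.float32)
I=cv2.remap(S,uv[...,0],uv[...,1],cv2.INTER_LINEAR).astype(int)
print("      ",*["%3d"%t for t in tt])
for a,r in zip(ss,I): print("%4d R-B"%a,*["%3d"%v for v in r[:,2]-r[:,0]],"| G",*["%3d"%v for v in r[:,1]])
M=cv2.Rodrigues(C["rvec"])[0]; print("cam",-M.T@C["tvec"])
```

```text
-24 -22 -20 -18 -16 -14 -12 -10  -8  -6  -4  -2   0   2   4   6   8  10  12  14  16  18  20  22  24
 -16 R-B   3   4   4   2   0  -6  -8  -8  -7  11  40  60  68  72  72  60  24  -6 -16 -18 -16 -17 -17 -17 -12 | G 127 128 126 112  90  74  69  69  69  72  79  91 100 106 109 110 121 128 130 130 131 131 130 129 131
 -12 R-B   4   3   3   3   3   2  -1  -2  -3   5  31  54  66  73  74  59  25  -4 -16 -15 -13 -10  -8  -4   1 | G 125 123 120 114 105  95  87  84  82  77  79  86  99 111 119 120 125 130 131 134 134 139 143 152 159
  -6 R-B   2   3   4   3   6   6   6   5   5   5  14  33  54  63  59  41  15   4   4   6   6   7  10  13  24 | G 107 104 101 103 105 111 117 115 116 113 107  91  85  95 112 137 159 169 177 181 189 191 191 188 175
  -2 R-B   3   2   3   5   5   6   6   5   5   6  16  40  58  66  65  49  37  27  28  23  28  30  48  61  82 | G 107 101 104 109 113 116 117 118 116 117 111  95  95  93  98 115 139 159 165 170 171 169 154 141 121
   0 R-B   3   3   4   5   5   6   6   5   6   8  18  43  64  71  73  74  70  68  66  66  65  74  81  98  93 | G 110 104 105 108 112 114 116 117 116
[... 3024 characters left out ...]
31 123 135 148 156 171
  68 R-B   3   4   3   4   4   4   4   4   3   3   0   1   2   2   2   2   2   2   5   4   4   5   6   6   7 | G 177 179 178 179 179 180 180 177 161 121  89  82  88  89  91  91 112 150 164 149 128 132 140 147 169
  76 R-B  24   7   3   4   4   4   4   5   5   1   2   0   1   0   1   0   5  11  19  27  40  45  31   5  -3 | G 165 173 178 179 178 175 175 170 153 113  84  80  88  90  85  86 113 152 172 177 175 164 146 139 148
  84 R-B  66  51  21   5   3   2  -1  -2  -2   0   0   1   0   2   6  15  39  61  69  68  68  68  67  56  20 | G 172 168 170 173 155 112  81  77  73  65  68  72  79  80  80  84 112 152 175 178 177 177 173 153 104
cam [0.45694168 0.6922537  0.60709708]
```

Coupler centre (about +1.9 mm) and nipple centre (about +1.9 mm) agree within about 0.5 mm perpendicular to the axis. I'll advance along the axis.

>>> arm_command(
  deltas=[-0.0004,-0.0006,-0.0004,0.003,0,-0.0043,25,-0.0004,-0.0006,-0.0004,0.006,0.0001,-0.0095,25,-0.0004,-0.0006,-0.0004,0.009,0.0001,-0.0147,25,-0.0004,-0.0006,-0.0004,0.0105,0.0001,-0.0173,25,-0.0004,-0.0006,-0.0004,0.0115,0.0001,-0.019,25,-0.0004,-0.0006,-0.0004,0.0115,0.0001,-0.019,25],
)

```text
clock: 16.5
position: [0.488, 0.0862, 0.2028]
ee_rot: [-0.021, 2.616, 0.003]
force: [-0.6, -0.1, -2.5]
width: 0.316
gripper_force: 60.0
```

```bash
cat > st.py <<'E'
from h import *
np.set_printoptions(precision=4,suppress=True)
s=sensors.observe(); q=s["position"]+E-BALL
print(s["clock"],"axial %.4f"%(q@D),"perp x %.4f y %.4f"%(q@(RZ@[np.sqrt(.75),0,.5]),q@(RZ@[0,1,0])),"F",s["force"],"F.D %.2f"%(s["force"]@D),"T",s["ft_torque"],s["width"])
print(delta(BALL+(q@D)*D-E,RT)[:3])
E
python3 st.py
```

```text
16.5 axial 0.1232 perp x 0.0006 y -0.0011 F [-0.5842 -0.1303 -2.4527] F.D -1.83 T [0.0964 0.8612 0.0193] 0.31643329172571205
[0.001  0.0013 0.0014]
```

>>> arm_command(
  deltas=[0.001,0.0013,0.0014,0.0006,0.0007,-0.0019,25,0.001,0.0013,0.0014,0.0016,0.0009,-0.0037,25,0.001,0.0013,0.0014,0.0026,0.0009,-0.0054,25,0.001,0.0013,0.0014,0.0036,0.0009,-0.0071,25,0.001,0.0013,0.0014,0.0036,0.0009,-0.0071,25],
)

```text
clock: 17.0
position: [0.4916, 0.087, 0.1951]
ee_rot: [-0.023, 2.619, 0.007]
force: [4.7, -0.2, -10.0]
width: 0.321
gripper_force: 60.0
```

```bash
python3 st.py
```

```text
17.0 axial 0.1147 perp x -0.0001 y -0.0003 F [ 4.6969 -0.1838 -9.9516] F.D -10.96 T [ 0.163   0.407  -0.0572] 0.32130665962531807
[-0.0003 -0.0005 -0.    ]
```

The axial force reads about 8 N towards the nipple, so the jaws appear to have snapped on already. I'll push on in small steps to confirm.

>>> arm_command(
  deltas=[-0.0003,-0.0005,0,0.001,0.0002,-0.0017,25,-0.0003,-0.0005,0,0.002,0.0002,-0.0035,25,-0.0003,-0.0005,0,0.002,0.0002,-0.0035,25],
)

```text
clock: 17.3
position: [0.4936, 0.0873, 0.1918]
ee_rot: [-0.023, 2.618, 0.006]
force: [-2.7, -1.8, 2.9]
width: 0.32
gripper_force: 60.0
```

```bash
python3 st.py
```

```text
17.3 axial 0.1109 perp x -0.0000 y -0.0000 F [-2.7471 -1.7979  2.8641] F.D 3.87 T [-0.1613  0.7994 -0.1384] 0.3196788701438552
[ 0.0003  0.0003 -0.0002]
```

>>> arm_command(
  deltas=[0.0003,0.0003,0,0.001,0,-0.0017,25,0.0003,0.0003,0,0.002,0,-0.0035,25,0.0003,0.0003,0,0.002,0,-0.0035,25,0.0003,0.0003,0,0.002,0,-0.0035,25],
)

```text
clock: 17.7
position: [0.4956, 0.0873, 0.1885]
ee_rot: [-0.023, 2.618, 0.006]
force: [-4.5, -0.7, 4.5]
width: 0.318
gripper_force: 60.0
```

```bash
python3 st.py
```

```text
17.7 axial 0.1070 perp x 0.0000 y -0.0001 F [-4.4672 -0.7076  4.5419] F.D 6.17 T [-0.1667  0.8607 -0.1282] 0.3179150388779395
[-0.      0.0001 -0.0001]
```

>>> arm_command(
  deltas=[0,0,0,0.001,0,-0.0017,25,0,0,0,0.0015,0,-0.0026,25,0,0,0,0.0015,0,-0.0026,25,0,0,0,0.0015,0,-0.0026,25,0,0,0,0.0015,0,-0.0026,25],
)

```text
clock: 18.2
position: [0.4971, 0.0873, 0.186]
ee_rot: [-0.023, 2.618, 0.006]
force: [-6.0, -1.5, 7.9]
width: 0.317
gripper_force: 60.0
```

```bash
python3 st.py
```

```text
18.2 axial 0.1041 perp x 0.0001 y -0.0001 F [-6.05   -1.4579  7.936 ] F.D 9.91 T [-0.1608  0.9056 -0.1774] 0.3174348175615295
[ 0.      0.0003 -0.0001]
```

>>> arm_command(
  deltas=[0,0,0,0.0005,0,-0.0009,25,0,0,0,0.001,0,-0.0017,25,0,0,0,0.001,0,-0.0017,25,0,0,0,0.001,0,-0.0017,25],
)

```text
clock: 18.6
position: [0.498, 0.0874, 0.1843]
ee_rot: [-0.023, 2.618, 0.006]
force: [-7.3, -1.9, 8.3]
width: 0.322
gripper_force: 60.0
```

```bash
python3 st.py
```

```text
18.6 axial 0.1022 perp x 0.0001 y -0.0000 F [-7.3454 -1.932   8.3   ] F.D 10.88 T [-0.2128  1.028  -0.1883] 0.32173744093997925
[ 0.      0.0003 -0.0002]
```

>>> arm_command(
  deltas=[0,0,0,0.0002,0,-0.0004,25,0,0,0,0.0002,0,-0.0004,25,0,0,0,0.0002,0,-0.0004,25],
)

```text
clock: 18.9
position: [0.4982, 0.0874, 0.184]
ee_rot: [-0.023, 2.617, 0.006]
force: [-7.5, -1.4, 8.3]
width: 0.316
gripper_force: 60.0
```

```bash
python3 st.py
```

```text
18.9 axial 0.1018 perp x 0.0001 y -0.0000 F [-7.4592 -1.4245  8.2547] F.D 10.89 T [-0.2201  0.9587 -0.2043] 0.3163185091522313
[ 0.      0.0003 -0.0002]
```

```bash
cat > av.py <<'E'
from h import *
v=[];a=[]
for i in range(8):
    optics.get_image("side"); s=sensors.observe(); v.append(s["force"]); a.append((s["position"]+E-BALL)@D)
v=np.array(v); print(s["clock"],"axial %.5f"%np.mean(a),"F.D %.2f +- %.2f"%(np.mean(v@D),np.std(v@D)),v.mean(0),s["ft_torque"])
E
python3 av.py
```

```text
19.3 axial 0.10177 F.D 11.10 +- 0.47 [-7.39223537 -1.15982933  8.54028925] [-0.19320626  1.04603781 -0.14901472]
```

>>> arm_command(
  deltas=[0,0,0,0.0003,0,-0.0005,25,0,0,0,0.0003,0,-0.0005,25,0,0,0,0.0003,0,-0.0005,25],
)

```text
clock: 19.6
position: [0.4985, 0.0874, 0.1835]
ee_rot: [-0.023, 2.617, 0.006]
force: [-7.8, -2.1, 9.1]
width: 0.32
gripper_force: 60.0
```

```bash
python3 av.py
```

```text
20.0 axial 0.10120 F.D 11.32 +- 0.37 [-7.41823406 -1.34765216  8.78082545] [-0.2470378   1.02198352 -0.22827382]
```

>>> arm_command(
  deltas=[0,0,0,0.0002,0,-0.0004,25,0,0,0,0.0002,0,-0.0004,25,0,0,0,0.0002,0,-0.0004,25],
)

```text
clock: 20.3
position: [0.4987, 0.0874, 0.1831]
ee_rot: [-0.023, 2.617, 0.006]
force: [-8.4, -0.7, 8.8]
width: 0.321
gripper_force: 60.0
```

```bash
python3 av.py; python3 st.py
```

```text
20.7 axial 0.10077 F.D 12.10 +- 0.24 [-8.06585476 -1.2250561   9.30453969] [-0.21651043  0.94821081 -0.22947482]
20.7 axial 0.1008 perp x 0.0001 y -0.0000 F [-8.4875 -1.2701  9.7154] F.D 12.67 T [-0.2165  0.9482 -0.2295] 0.3168321123886037
[ 0.      0.0003 -0.0002]
```

```bash
python3 -c "
from cell import arm; print(arm.sign_off())"
```

```text
the job is handed in; nothing more can be done
None
```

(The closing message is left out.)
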